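Lock the treat display tray to its counter anchor with a T-toggle

TASK

Push the display tray, with its treat tin aboard, along into the counter anchor until its tongue meets the end stop. Then take the loose T-handled toggle from its parking cup and, keeping it upright, lower its bar through the tongue's slot until its flange rests on the tongue, and turn it a quarter turn so that the bar lies across underneath and locks the tray. Keep the tin standing in the tray, leave the other things on the counter where they are, and leave the toggle seated and let go.

Things in the scene. Friction and masses are not known exactly. Their poses are not given: they have to be found in the camera images.
- anchor: Fixed dark steel anchor. Origin at counter level under the centre of its slot. Bridge plate 100 (x) by 90 (y) mm on legs along its x sides, top 28 mm high, underside 23 mm; slot 66 (x) by 26 (y) mm. Side guides 84 mm apart, 40 mm high, flare outwards to y = -48 mm where the tray's tongue enters along +y; end stop 46 mm high.
- anchor_stop (a point): Middle of the anchor's end stop face, which the tongue's front edge meets (anchor y = +40.5 mm, 33 mm above the counter).
- tray: Loose white open tray (0.3 to 0.65 kg) with a flat aluminium tongue. Origin at counter level under the centre of the tongue's slot. Box part x -62..62, y -148..-48 mm, 34 mm high, walls 4 mm. Tongue x -40..40, y -48..40, z 30..36 mm, slides over the anchor's plate. When home its origin and axes match the anchor's to 1 or 2 mm; it starts 80 to 130 mm short of that along anchor -y, nearly in line.
- tray_rear (a point): Middle of the outer face of the tray's plain rear wall (tray y = -148 mm), 18 mm high: the place to push, towards tray +y.
- tongue_slot (a point): Centre of the tongue's slot at its upper face, 36 mm high. Slot 58 mm long (x) by 18 mm wide (y), with a 28 mm square opening in its middle.
- toggle: Loose toggle (0.13 to 0.21 kg), one rigid piece, z up. Origin under the centre of its T-bar: bar 48 (x) by 12 (y) mm, z 0..10 mm; shank 11 mm thick; collar 25 mm across, z 20..26, bevelled foot, fits the slot's square opening; round flange 60 mm across, z 26..32, rests on the tongue. When seated the origin is 10 mm above the counter and it turns freely either way.
- toggle_handle (a point): Centre of the toggle's black handle, 54 mm above the toggle's origin: bar 100 long (toggle x, parallel to the T-bar), 14 wide (y), 28 mm high (toggle z 40..68). Grip it across its width, or turn the seated toggle by pushing sideways on one end.
- cup: Fixed grey ring standing on the counter, 72 mm outside, 56 mm inside, 30 mm high; origin at the centre of its underside. The toggle is parked upright in it: flange on the rim, bar inside, toggle origin 4 mm above the counter. Lift straight up.
- treat_tin: Loose teal tin with a lid, 107 by 72 mm, 60 mm high, standing in the tray; origin at the centre of its underside, which is 4 mm above the counter. Its top is 64 mm high; its nearest side is about 60 mm from the slot's centre.
- tape_roll: Bystander: brown parcel tape roll lying flat, 94 mm across, 48 mm high; origin at the centre of its underside. It and the cup swap places.
- stapler: Bystander: black desk stapler, 147 x 40 x 42 mm; origin at the centre of its underside.
- note_block: Bystander: block of notes, 74 x 74 x 23 mm; origin at the centre of its underside.

How it is judged:
By the outcome, as a careful person would: the job done as asked, in the order asked, and still so for the second after the job is handed in, with the robot touching nothing.
It also fails if it takes over 72 s, if anything falls off the work surface, if the arm or the gripper's body presses on something with over 40 N, if the wrist force passes 120 N, or if a joint passes its speed limit or range.

ROBOT

A 7-joint arm with a two-finger parallel gripper is mounted at the origin on the work surface; the furniture and walls round the work are solid. World frame = base frame: x ahead of the robot, y to its left, z up, the work surface at z = 0. Lengths are in m, angles in rad, forces in N, time in s.
With the tool pointing down it reaches from about 0.35 to 0.9 m from the base axis. Payload 8.1 kg.
Tool frame: the origin (TCP) lies midway between the tips of the shut fingers; the grasp point (between the pads) lies pinch_z behind it (pinch_z is the distance from the TCP to the grasp point, in m); z points along the fingers, y is the line along which they close (so a half turn about z gives the same grasp; the last joint's range is limited). The gripper opens to 92 mm and grips with 3 to 60 N. Pads are 19 mm wide; open, the fingers measure 130 mm over their backs; the gripper's body (75 mm by 190 mm) begins 47 mm behind the grasp point.
Start: joints at [1.203, 0.434, 0.025, 1.573, -0.012, 1.134, -0.075], TCP at [0.164, -0.603, 0.227] pointing down, gripper open.
Joint ranges: [-2.62, 2.62], [-0.44, 2.09], [-1.27, 1.32], [0.08, 2.57], [-1.32, 4.46], [0.12, 2], [-2.74, 2.74]. Speed limits (rad/s): [2.22, 2.22, 3.01, 3.01, 3.14, 3.14, 3.14].

INTERFACE

Orientations are given as [roll, pitch, yaw] about the fixed x, y, z axes, in that order (R = Rz(yaw) Ry(pitch) Rx(roll)).
In Python, from cell import * gives the robot as it stands. The module is installed in compiled form; this text tells all that it offers.
- The arm moves only by the tool jog_arm, never from a script. Its argument "series" is a list that holds one entry, the list of rows, each a list of 5 numbers: the closure, from -1 (fully open) to 1 (shut), then the shift along the tool's x, y, z in cm, then the turn about the tool's z in rad. In form: [[[gripper, x, y, z, roll], ...]]. A call has exactly 8 rows; each row shifts and turns the commanded pose from where the row before left it, along the tool's axes as they then stand; what a row does not reach is not made up. A row lasts 1/10 s, in which the tool goes at most 50 mm and 8.59 degrees, less where a joint would pass 70% of its speed; a pose out of reach is approached as far as the arm can. A call with a gripper value outside its range is refused whole. The fingers move at their own pace and stop on an object; "grip_force" is the grip in N (left out, the last holds). Time passes only in rows, so rows that do not move let the fingers close, or fill a call up. It gives the time, the measured TCP pose, the force, the opening and the grip force at its end, in the units of the state.
- state(): the state, without advancing time (a new reading comes with each control period).
- get_image(name): name is "side" or "top"; returns the picture (480x640x3 uint8, blue, green, red); there is no depth.
- camera_model(name): a dict with "fx", "fy", "cx", "cy" (pixels), "R" (3x3) and "t" (3): a world point X has camera coordinates R X + t. Camera axes: x right, y down, z forward; pixel columns grow to the right and rows downward; lengths in m; the calibration is good to about 2 mm. A picture is of the moment at which its call begins. camera_model takes no time and is no camera call.
- finish_job(): hands the job in; it is judged then, once.
The state is a dict: "time_s": time; "joint_pos": joint angles; "dq": joint speeds; "tau": joint torques, N m; "tcp_pos": TCP position; "ee_rot": TCP orientation; "wrist_force": force on the tool from outside, world axes, zero at the start; "torque": the same for the moment, N m; "width": opening from 0.0 (shut) to 1.0 (fully open); "gripper_force": force on a finger pad.
Only numpy, scipy, OpenCV 4.12 (cv2) and the standard library are available. Lean on these libraries where they do the work, as an engineer would, in place of code of your own. Each camera call takes 0.05 s, during which the arm holds its last target. There are 200 camera calls.

## Working session

There is one attempt and no reset: what is moved stays moved. The work goes in short steps, Python scripts to look and compute and a tool call to move; the robot and the scene stay as the last step left them, time stands still between calls to the robot, and variables do not carry over. Pictures are saved under pics/ and viewed, at most 10 in all, crops included, and the job is handed in when it is done.

Besides the shell and the picture viewer there is one more tool, called after "Call:" as a command line: name --argument value ..., lists and objects as JSON in quotes. jog_arm: Moves the arm, as the interface text tells. Its arguments: {"type":"object","properties":{"series":{"type":"array","items":{"type":"array","items":{"type":"array","items":{"type":"number"}}}},"grip_force":{"type":"number"}},"required":["series"]}

```bash
mkdir -p pics; python3 - <<'E'
from cell import *
import cv2
s=state();print(s)
try: print(pinch_z)
except Exception as e: print(e)
for n in("top","side"):
    cv2.imwrite(f"pics/{n}0.png",get_image(n)); print(camera_model(n))
E
```

```text
{'time_s': 0.0, 'joint_pos': array([ 1.2033707 ,  0.43523114,  0.0249933 ,  1.57408434, -0.01159191,
        1.13400109, -0.07509212]), 'dq': array([-0.00016642, -0.00111145,  0.00014509, -0.00161768,  0.00259213,
        0.00077195, -0.00157584]), 'tau': array([ 1.40006705e-04, -6.67860246e+01,  9.85029973e-01, -3.14464653e+01,
       -6.05534739e-02,  4.29099309e-02,  1.38297610e-04]), 'tcp_pos': array([ 0.16338648, -0.60274129,  0.22594508]), 'ee_rot': array([-3.14002169e+00,  1.59302598e-04,  2.64748947e-01]), 'wrist_force': array([ 0.2866623 ,  0.18016587, -0.12701808]), 'torque': array([-0.00690645,  0.02362918,  0.04399456]), 'gripper_force': 0.0, 'width': 0.9977840452886647}
0.0188
{'fx': 523.2002534408189, 'fy': 523.2002534408189, 'cx': 320.3874076148638, 'cy': 238.93373449946506, 'R': array([[-0.02369044, -0.99966542,  0.010383  ],
       [-0.98362173,  0.02145142, -0.17896406],
       [ 0.17868146, -0.01445268, -0.98380082]]), 't': array([-0.00658229,  0.4724691 ,  1.01893807])}
{'fx': 524.372408158837, 'fy': 524.372408158837, 'cx': 328.3163978904606, 'cy': 235.73734621679537, 'R': array([[-0.9246263 , -0.38024191,  0.02196125],
       [-0.26257376,  0.59460436, -0.75993465],
       [ 0.27590075, -0.70842202, -0.64962837]]), 't': array([0.43300797, 0.18428237, 1.2195712 ])}
```

View pics/top0.png

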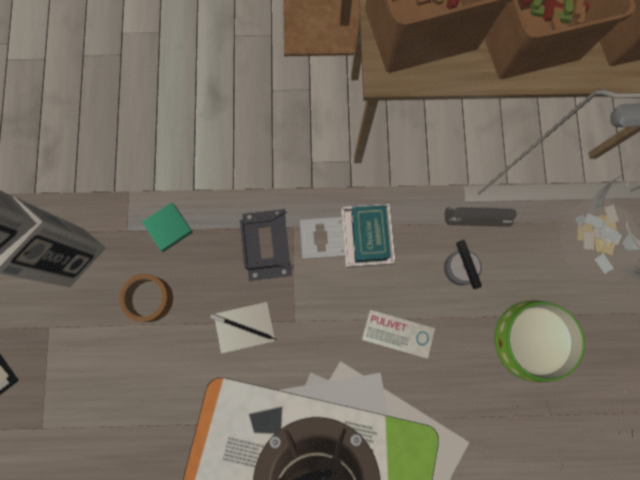

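View pics/side0.png

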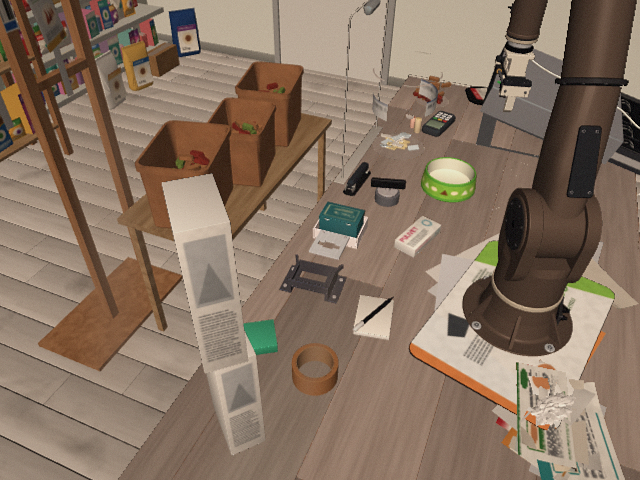

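Top view: anchor slot near (266,243), tongue slot near (321,237), tray and tin at (368,235), and the toggle handle running from (462,242) to (476,287) on the cup at (464,267). The stapler is just above it at (481,217). The side view agrees.

```bash
cat > h.py <<'E'
import cv2, numpy as np
from cell import *
def ray(n,u,v,z):
    c=camera_model(n);R,t=c["R"],c["t"];o=-R.T@t
    d=R.T@np.array([(u-c["cx"])/c["fx"],(v-c["cy"])/c["fy"],1.]);return o+d*(z-o[2])/d[2]
def proj(n,X):
    c=camera_model(n);p=c["R"]@np.array(X)+c["t"];return p[0]/p[2]*c["fx"]+c["cx"],p[1]/p[2]*c["fy"]+c["cy"]
def blobs(m,x0,y0,x1,y1,amin=60):
    k=np.zeros_like(m);k[y0:y1,x0:x1]=m[y0:y1,x0:x1]
    cs,_=cv2.findContours(k,cv2.RETR_CCOMP,cv2.CHAIN_APPROX_NONE)
    return [c for c in cs if cv2.contourArea(c)>amin]
def rect(c,z,n="top"):
    "min-area rect in world mm at height z: centre, sizes, angle of long side (deg from +x)"
    P=np.array([ray(n,u,v,z)[:2]*1000 for u,v in c.reshape(-1,2)],np.float32)
    B=cv2.boxPoints(cv2.minAreaRect(P));e=[B[1]-B[0],B[2]-B[1]]
    L=max(e,key=np.linalg.norm);a=np.degrees(np.arctan2(L[1],L[0]))
    return B.mean(0).round(1),[round(float(np.linalg.norm(x)),1) for x in e],round(float((a+90)%180-90),1)
E
python3 - <<'E'
from h import *
im=cv2.imread("pics/top0.png");g=im.max(2);sat=im.max(2).astype(int)-im.min(2)
for th in(35,45): print("handle",th,[rect(c,.072) for c in blobs((g<th).astype(np.uint8),445,228,500,300)])
for th in(75,85): print("anchor",th,[rect(c,.028) for c in blobs((g<th).astype(np.uint8),230,200,300,290)])
for th in(140,150,170): print("tongue/tray",th,[rect(c,.036) for c in blobs((g>th).astype(np.uint8),296,195,402,275)])
teal=((im[...,1].astype(int)-im[...,2]>25)).astype(np.uint8)
print("tin",[rect(c,.064) for c in blobs(teal,335,195,402,275)])
cr=cv2.resize(im[190:300,225:505],None,fx=2.85,fy=2.85,interpolation=cv2.INTER_CUBIC);cv2.imwrite("pics/c0.png",cr)
E
```

```text
handle 35 [(array([ 403. , -307.9], dtype=float32), [14.9, 76.6], 16.5)]
handle 45 [(array([ 410., -306.], dtype=float32), [17.2, 93.4], 16.2)]
anchor 75 [(array([465.6,  95.5], dtype=float32), [94.8, 138.1], 5.4), (array([470.2,  95.3], dtype=float32), [31.9, 71.2], 5.5)]
anchor 85 [(array([466.1,  95.8], dtype=float32), [97.4, 140.3], 6.4), (array([470. ,  95.7], dtype=float32), [29.5, 68.2], 5.2)]
tongue/tray 140 [(array([479.2, -71.1], dtype=float32), [186.5, 124.6], -87.2), (array([476.6, -16.7], dtype=float32), [64.4, 32.8], -1.2)]
tongue/tray 150 [(array([467.6,   6.3], dtype=float32), [28.1, 56.3], 4.6), (array([471.5, -58.2], dtype=float32), [68.0, 121.6], 13.1), (array([ 480.4, -161.6], dtype=float32), [120.2, 25.4], -9.5)]
tongue/tray 170 [(array([473.8, -73.1], dtype=float32), [15.0, 105.9], 2.7)]
tin [(array([ 480. , -116.7], dtype=float32), [67.2, 106.0], 2.7), (array([ 464.1, -114.5], dtype=float32), [36.4, 14.0], -1.3), (array([ 482. , -130.4], dtype=float32), [15.8, 57.6], 5.5), (array([ 482.1, -118.8], dtype=float32), [55.8, 93.6], 3.0)]
```

View pics/c0.png

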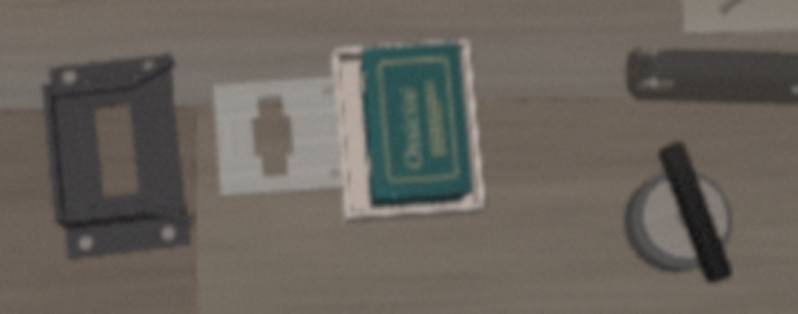

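Call:
jog_arm --series '[[[-0.3, 3.6, -2.5, 0, 0], [-0.3, 3.6, -2.5, 0, 0], [-0.3, 3.6, -2.5, 0, 0], [-0.3, 3.6, -2.5, 0, 0], [-0.3, 3.6, -2.5, 0, 0], [-0.3, 3.6, -2.5, 0, 0], [-0.3, 3.6, -2.5, 0, 0], [-0.3, 3.6, -2.5, 0, 0]]]'

```text
time_s: 0.9
tcp_pos: [0.3899, -0.3332, 0.2266]
ee_rot: [-3.141, 0.0, 0.265]
wrist_force: [0.0, -0.2, -0.0]
width: 0.648
gripper_force: 0.0
```

Call:
jog_arm --series '[[[-0.3, 0, 0, 0, -0.14], [-0.3, 0, 0, 0, -0.14], [-0.3, 0, 0, 0, -0.14], [-0.3, 0, 0, 0, -0.14], [-0.3, 0, 0, 0, -0.14], [-0.3, 0, 0, 0, -0.14], [-0.3, 0, 0, 0, -0.14], [-0.3, 0, 0, 0, -0.14]]]'

```text
time_s: 1.7
tcp_pos: [0.3889, -0.3347, 0.2264]
ee_rot: [-3.141, -0.0, 1.39]
wrist_force: [-0.2, 0.7, -0.4]
width: 0.653
gripper_force: 0.0
```

```bash
cat >> h.py <<'E'
def go(x,y,z,yaw):
    "turn (rad about tool z) and then the shift in the turned tool axes (cm) to reach world mm / deg"
    s=state();p=s["tcp_pos"]*1000;w=s["ee_rot"][2];t=np.radians(yaw);d=np.array([x,y,z])-p
    f=lambda a:(np.array([d[0]*np.cos(a)+d[1]*np.sin(a),d[0]*np.sin(a)-d[1]*np.cos(a),-d[2]])/10).round(2)
    print("t",round(s["time_s"],2),"tcp",p.round(1),"rpy",np.degrees(s["ee_rot"]).round(1),"F",s["wrist_force"].round(1),"w",round(s["width"]*92,1),"gf",round(s["gripper_force"],1))
    print("roll",round(-(t-w),3),"shift now-axes",f(w),"turned-axes",f(t))
E
python3 -c "
from h import *
go(497.5,-198,226,95.4)"
```

```text
t 1.7 tcp [ 388.9 -334.7  226.4] rpy [-180.    -0.    79.7] F [-0.2  0.7 -0.4] w 60.1 gf 0.0
roll -0.275 shift now-axes [15.39  8.23  0.04] turned-axes [12.59 12.1   0.04]
```

Call:
jog_arm --series '[[[-0.3, 0, 0, 0, -0.138], [-0.3, 0, 0, 0, -0.137], [-0.3, 3.15, 3.02, 0, 0], [-0.3, 3.15, 3.02, 0, 0], [-0.3, 3.15, 3.02, 0, 0], [-0.3, 3.15, 3.02, 0, 0], [-0.3, 0, 0, 0, 0], [-0.3, 0, 0, 0, 0]]]'

```text
time_s: 2.5
tcp_pos: [0.4985, -0.1976, 0.2263]
ee_rot: [-3.141, -0.0, 1.662]
wrist_force: [0.1, -0.3, 0.1]
width: 0.65
gripper_force: 0.0
```

Call:
jog_arm --series '[[[-0.3, 0, 0, 4, 0], [-0.3, 0, 0, 4, 0], [-0.3, 0, 0, 4, 0], [-0.3, 0, 0, 4, 0], [-0.3, 0, 0, 3, 0], [-0.3, 0, 0, 1.6, 0], [-0.3, 0, 0, 0.7, 0], [-0.3, 0, 0, 0, 0]]]'

```text
time_s: 3.3
tcp_pos: [0.4972, -0.1996, 0.0131]
ee_rot: [-3.14, -0.0, 1.658]
wrist_force: [-0.6, 0.5, 0.7]
width: 0.649
gripper_force: 0.0
```

```bash
python3 -c "
from h import *
go(484,-51.8,12,95.4)
a=cv2.resize(get_image('top')[150:300,200:500],None,fx=2.6,fy=2.6);cv2.imwrite('pics/t1.png',a)"
```

```text
t 3.3 tcp [ 497.2 -199.6   13.1] rpy [-179.9   -0.    95. ] F [-0.6  0.5  0.7] w 59.7 gf 0.0
roll -0.007 shift now-axes [14.84 -0.03  0.11] turned-axes [14.84  0.08  0.11]
```

View pics/t1.png

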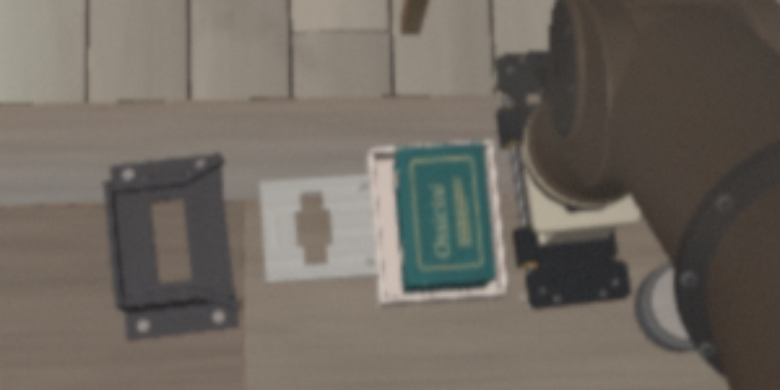

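The tray, tin and stapler are undisturbed and the hand is just behind the rear wall. I'll push now.

Call:
jog_arm --series '[[[-0.3, 1.2, 0, 0, -0.007], [-0.3, 0.8, 0, 0, 0], [-0.3, 0.6, 0, 0, 0], [-0.3, 0.7, 0, 0, 0], [-0.3, 0.8, 0, 0, 0], [-0.3, 0.8, 0, 0, 0], [-0.3, 0.8, 0, 0, 0], [-0.3, 0.8, 0, 0, 0]]]'

```text
time_s: 4.15
tcp_pos: [0.494, -0.1362, 0.0148]
ee_rot: [3.138, 0.004, 1.664]
wrist_force: [7.7, -14.3, -1.9]
width: 0.65
gripper_force: 7.3
```

Call:
jog_arm --series '[[[-0.3, 0.8, 0, 0, 0], [-0.3, 0.8, 0, 0, 0], [-0.3, 0.8, 0, 0, 0], [-0.3, 0.8, 0, 0, 0], [-0.3, 0.8, 0, 0, 0], [-0.3, 0.6, 0, 0, 0], [-0.3, 0.5, 0, 0, 0], [-0.3, 0.2, 0, 0, 0]]]'

```text
time_s: 4.95
tcp_pos: [0.4886, -0.082, 0.0146]
ee_rot: [3.139, 0.002, 1.665]
wrist_force: [4.2, -7.2, 1.9]
width: 0.65
gripper_force: 3.9
```

```bash
python3 -c "
from h import *
go(484,-51.8,12,95.4)
a=cv2.resize(get_image('top')[150:300,200:500],None,fx=2.6,fy=2.6);cv2.imwrite('pics/t2.png',a)"
```

```text
t 4.95 tcp [488.6 -82.   14.6] rpy [1.798e+02 1.000e-01 9.540e+01] F [ 4.2 -7.2  1.9] w 59.8 gf 3.9
roll 0.0 shift now-axes [ 3.05 -0.17  0.26] turned-axes [ 3.05 -0.18  0.26]
```

View pics/t2.png

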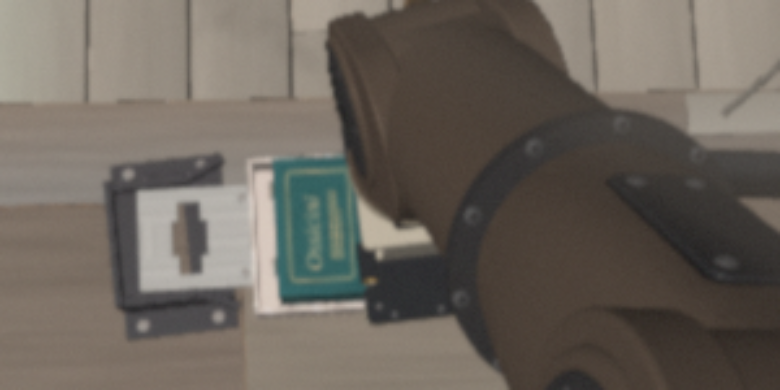

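The tongue is entering between the guides (front edge at about x=137 in the crop, stop at about x=122) and the tin is standing.

Call:
jog_arm --series '[[[-0.3, 0.4, 0, 0, 0], [-0.3, 0.4, 0, 0, 0], [-0.3, 0.4, 0, 0, 0], [-0.3, 0.3, 0, 0, 0], [-0.3, 0.2, 0, 0, 0], [-0.3, 0.2, 0, 0, 0], [-0.3, 0, 0, 0, 0], [-0.3, 0, 0, 0, 0]]]'

```text
time_s: 5.8
tcp_pos: [0.4912, -0.0673, 0.0156]
ee_rot: [3.132, 0.006, 1.66]
wrist_force: [14.6, -20.3, -3.2]
width: 0.647
gripper_force: 10.7
```

Call:
jog_arm --series '[[[-0.3, 0.2, 0, 0, 0], [-0.3, 0.2, 0, 0, 0], [-0.3, 0.2, 0, 0, 0], [-0.3, 0.1, 0, 0, 0], [-0.3, 0, 0, 0, 0], [-0.3, 0, 0, 0, 0], [-0.3, 0, 0, 0, 0], [-0.3, 0, 0, 0, 0]]]'

```text
time_s: 6.6
tcp_pos: [0.4938, -0.0644, 0.0165]
ee_rot: [3.127, 0.009, 1.655]
wrist_force: [23.3, -33.2, -3.7]
width: 0.651
gripper_force: 17.7
```

```bash
python3 -c "
from h import *
go(484,-51.8,12,95.4)
im=get_image('top');cv2.imwrite('pics/t3f.png',im);A=(470,95.5)
a=cv2.resize(im[195:290,230:340],None,fx=6,fy=6,interpolation=cv2.INTER_CUBIC);cv2.imwrite('pics/t3.png',a)
c,s=np.cos(np.radians(5.4)),np.sin(np.radians(5.4))
for n,q in dict(stop=(0,40.5,46),front=(0,40,36),slotL=(0,9,36),slotR=(0,-9,36),slotT=(29,0,36),slotB=(-29,0,36),rear=(0,-148,34)).items():
  u,v=proj('top',np.array([A[0]+q[0]*c-q[1]*s,A[1]+q[0]*s+q[1]*c,q[2]])/1000);print(n,round((u-230)*6),round((v-195)*6))
"
```

```text
t 6.6 tcp [493.8 -64.4  16.5] rpy [179.1   0.5  94.8] F [ 23.3 -33.2  -3.7] w 59.9 gf 17.7
roll -0.01 shift now-axes [ 1.33 -0.87  0.45] turned-axes [ 1.34 -0.85  0.45]
stop 87 289
front 93 294
slotL 184 284
slotR 237 278
slotT 202 197
slotB 219 365
rear 642 232
```

View pics/t3.png

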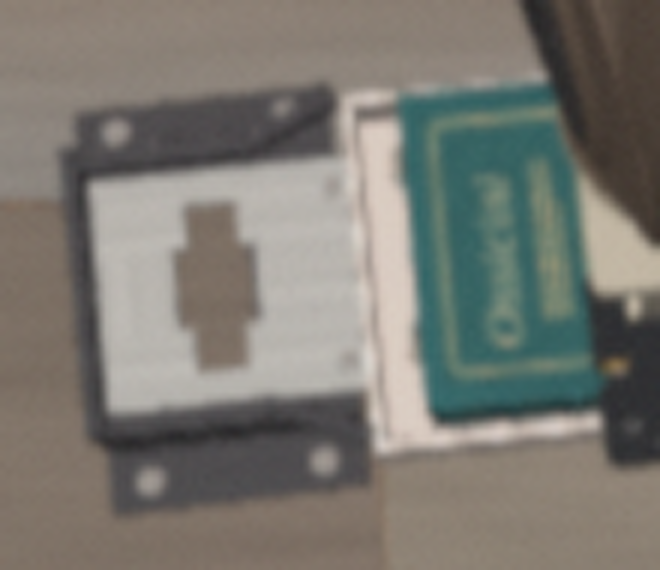

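Slot at about (216,286) in the crop against (211,281) predicted for home, so the tray is within 1–2 mm. The push carried a sideways load, so I'll back off and push once more squarely to seat it.

Call:
jog_arm --series '[[[-0.3, -1.0, 0, 0, 0], [-0.3, -1.2, 0, 0, 0], [-0.3, 0, 0, 0, 0], [-0.3, 0, 0, 0, 0], [-0.3, 0, 0, 0, 0], [-0.3, 0, 0, 0, 0], [-0.3, 0, 0, 0, 0], [-0.3, 0, 0, 0, 0]]]'

```text
time_s: 7.45
tcp_pos: [0.4867, -0.0768, 0.0137]
ee_rot: [-3.141, -0.0, 1.667]
wrist_force: [0.6, 0.0, 0.2]
width: 0.649
gripper_force: 0.0
```

```bash
python3 -c "
from h import *
go(486,-61.5,14,95.4)"
```

```text
t 7.45 tcp [486.7 -76.8  13.7] rpy [-180.    -0.    95.5] F [0.6 0.  0.2] w 59.8 gf 0.0
roll 0.002 shift now-axes [ 1.53  0.08 -0.03] turned-axes [ 1.53  0.08 -0.03]
```

Call:
jog_arm --series '[[[-0.3, 0.5, 0.1, 0, 0], [-0.3, 0.4, 0.1, 0, 0], [-0.3, 0.3, 0.1, 0, 0], [-0.3, 0.3, 0.1, 0, 0], [-0.3, 0.3, 0.1, 0, 0], [-0.3, 0.3, 0.1, 0, 0], [-0.3, 0, 0, 0, 0], [-0.3, 0, 0, 0, 0]]]'

```text
time_s: 8.25
tcp_pos: [0.4904, -0.0638, 0.0138]
ee_rot: [-3.14, 0.009, 1.662]
wrist_force: [1.9, -28.7, 1.1]
width: 0.647
gripper_force: 14.3
```

```bash
python3 -c "
from h import *
go(486,-61.5,14,95.4)
print(state()['torque'])"
```

```text
t 8.25 tcp [490.4 -63.8  13.8] rpy [-179.9    0.5   95.2] F [  1.9 -28.7   1.1] w 59.5 gf 14.3
roll -0.003 shift now-axes [ 0.27 -0.41 -0.02] turned-axes [ 0.27 -0.41 -0.02]
[-6.09460998 -0.406691    1.06826421]
```

The square push holds 29 N at the same place, so the tray is home. I'll retreat and look at the toggle.

Call:
jog_arm --series '[[[-0.3, -1.5, 0, 0, 0], [-0.3, -3, 0, 0, 0], [-0.3, 0, 0, -3, 0], [-0.3, 0, 0, -5, 0], [-0.3, 0, 0, -5, 0], [-0.3, 0, 0, -4, 0], [-0.3, 0, 0, 0, 0], [-0.3, 0, 0, 0, 0]]]'

```text
time_s: 9.05
tcp_pos: [0.4954, -0.1003, 0.1846]
ee_rot: [3.14, 0.001, 1.667]
wrist_force: [-0.7, 0.2, -0.4]
width: 0.649
gripper_force: 0.0
```

```bash
python3 - <<'E'
from h import *
im=get_image('top');cv2.imwrite('pics/t4.png',im);si=get_image('side');cv2.imwrite('pics/s4.png',si)
go(410,-306,180,16.4)
g=im.max(2)
for th in(45,55):print("handle",[rect(c,.072) for c in blobs((g<th).astype(np.uint8),445,228,500,300)])
gs=si.max(2)
for th in(35,45,55):print("handle side",[(rect(c,.072,'side'),cv2.boundingRect(c)) for c in blobs((gs<th).astype(np.uint8),366,172,412,196)])
a=cv2.resize(im[195:305,225:505],None,fx=2.8,fy=2.8,interpolation=cv2.INTER_CUBIC)
b=cv2.resize(si[150:270,270:470],None,fx=2.8,fy=2.8,interpolation=cv2.INTER_CUBIC)[:280,:]
b=cv2.copyMakeBorder(b,0,0,0,a.shape[1]-b.shape[1],cv2.BORDER_CONSTANT)
cv2.imwrite('pics/c4.png',np.vstack([a,b]))
E
```

```text
t 9.15 tcp [ 494.2 -100.3  182.7] rpy [-179.9   -0.    95.5] F [ 0.3  0.1 -0.8] w 59.7 gf 0.0
roll 1.381 shift now-axes [-19.67 -10.35   0.27] turned-axes [-13.88  17.36   0.27]
handle []
handle [(array([ 398. , -311.6], dtype=float32), [113.4, 45.8], -84.8), (array([ 399.4, -345.1], dtype=float32), [21.5, 18.9], -48.0)]
handle side [((array([ 406.1, -290.2], dtype=float32), [43.0, 97.0], 16.5), (371, 179, 35, 10))]
handle side [((array([ 406.3, -290.7], dtype=float32), [44.1, 97.0], 16.5), (371, 178, 35, 11))]
handle side [((array([ 406.4, -290.9], dtype=float32), [44.5, 97.2], 16.5), (371, 178, 35, 11))]
```

View pics/c4.png

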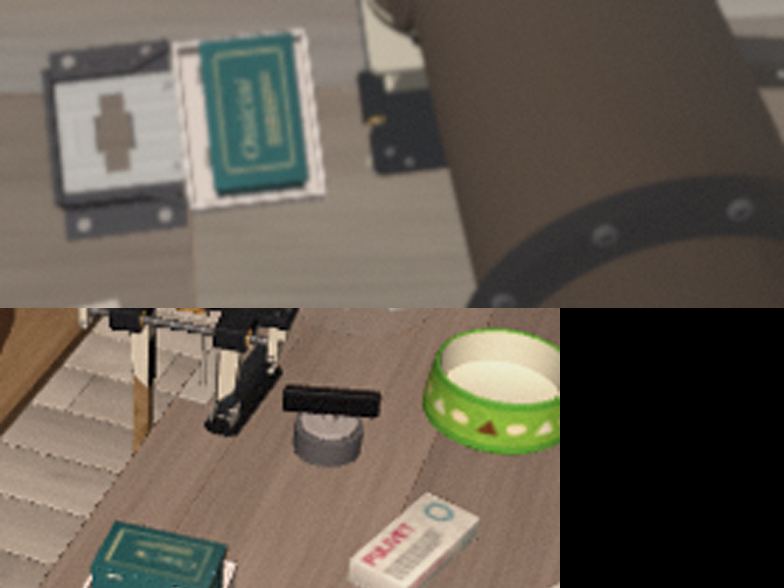

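The tray is home with the tin standing. The arm hides the toggle in the top view. The side view shows the handle still parked at about px (388,183). I'll triangulate from both views.

```bash
python3 - <<'E'
from h import *
im=cv2.imread("pics/top0.png");si=cv2.imread("pics/s4.png")
def cen(m,b):
    c=max(blobs(m.astype(np.uint8),*b),key=cv2.contourArea);r=cv2.minAreaRect(c);print(r);return r[0]
a=[]
for th in(50,60): a=cen(im.max(2)<th,(452,228,492,300)); print("top",ray("top",*a,.058)*1000)
b=cen(si.max(2)<50,(366,172,412,196));print("side",ray("side",*b,.058)*1000)
M=[];v=[]
for n,p in(("top",a),("side",b)):
    o=ray(n,*p,0);d=ray(n,*p,.1)-o;d/=np.linalg.norm(d);Q=np.eye(3)-np.outer(d,d);M.append(Q);v.append(Q@o)
print("tri",np.linalg.lstsq(np.vstack(M),np.hstack(v),rcond=None)[0]*1000)
E
```

```text
((468.6404724121094, 264.3050231933594), (48.48942565917969, 9.272273063659668), 70.46334838867188)
top [ 411.74277345 -310.51274225   58.        ]
((468.55926513671875, 264.16162109375), (49.38489532470703, 9.5765380859375), 69.86369323730469)
top [ 412.033171   -310.37228382   58.        ]
((387.8441162109375, 183.02645874023438), (34.206642150878906, 8.820098876953125), 4.398705005645752)
side [ 411.27466454 -310.33804582   58.        ]
tri [ 411.68471395 -310.47142802   57.88068038]
```

Call:
jog_arm --series '[[[-0.3, -4.02, -2.05, 0, 0], [-0.3, -4.02, -2.05, 0, 0], [-0.3, -4.02, -2.05, 0, 0], [-0.3, -4.02, -2.05, 0, 0], [-0.3, -4.02, -2.05, 0, 0], [-0.3, 0, 0, 0, 0.138], [-0.3, 0, 0, 0, 0.138], [-0.3, 0, 0, 0, 0.138]]]'

```text
time_s: 9.95
tcp_pos: [0.4111, -0.3102, 0.1819]
ee_rot: [-3.138, -0.001, 1.246]
wrist_force: [0.3, 1.1, 0.2]
width: 0.652
gripper_force: 0.0
```

Call:
jog_arm --series '[[[-0.3, 0, 0, 0, 0.138], [-0.3, 0, 0, 0, 0.138], [-0.3, 0, 0, 0, 0.138], [-0.3, 0, 0, 0, 0.138], [-0.3, 0, 0, 0, 0.138], [-0.3, 0, 0, 0, 0.138], [-0.3, 0, 0, 0, 0.138], [-0.3, 0, 0, 0, 0]]]'

```text
time_s: 10.75
tcp_pos: [0.4116, -0.3097, 0.1821]
ee_rot: [-3.14, 0.002, 0.285]
wrist_force: [-0.7, 0.6, 0.2]
width: 0.651
gripper_force: 0.0
```

```bash
python3 -c "
from h import *
go(411.7,-310.4,42,16.5)"
```

```text
t 10.75 tcp [ 411.6 -309.7  182.1] rpy [-1.799e+02  1.000e-01  1.630e+01] F [-0.7  0.6  0.2] w 59.9 gf 0.0
roll -0.003 shift now-axes [-1.000e-02  7.000e-02  1.401e+01] turned-axes [-1.000e-02  7.000e-02  1.401e+01]
```

Call:
jog_arm --series '[[[-0.3, 0, 0.07, 4, 0], [-0.3, 0, 0, 4, 0], [-0.3, 0, 0, 3, 0], [-0.3, 0, 0, 2, 0], [-0.3, 0, 0, 0.8, 0], [-0.3, 0, 0, 0.2, 0], [-0.3, 0, 0, 0, 0], [0.6, 0, 0, 0, 0]]]' --grip_force 30

```text
time_s: 11.55
tcp_pos: [0.413, -0.3114, 0.0447]
ee_rot: [3.14, -0.001, 0.287]
wrist_force: [0.5, 0.1, -0.2]
width: 0.606
gripper_force: 0.0
```

Call:
jog_arm --series '[[[1, 0, 0, 0, 0], [1, 0, 0, 0, 0], [1, 0, 0, 0, 0], [1, 0, 0, 0, 0], [1, 0, 0, 0, 0], [1, 0, 0, 0, 0], [1, 0, 0, 0, 0], [1, 0, 0, 0, 0]]]' --grip_force 40

```text
time_s: 12.35
tcp_pos: [0.4124, -0.3111, 0.0438]
ee_rot: [3.142, -0.0, 0.287]
wrist_force: [-1.3, -0.6, 2.7]
width: 0.152
gripper_force: 40.0
```

```bash
python3 -c "
from h import *
go(411.7,-310.4,42,16.5)"
```

```text
t 12.35 tcp [ 412.4 -311.1   43.8] rpy [180.   -0.   16.4] F [-1.3 -0.6  2.7] w 14.0 gf 40.0
roll -0.001 shift now-axes [-0.05 -0.09  0.18] turned-axes [-0.05 -0.09  0.18]
```

Call:
jog_arm --series '[[[1, 0, 0, -0.5, 0], [1, 0, 0, -1, 0], [1, 0, 0, -2, 0], [1, 0, 0, -3, 0], [1, 0, 0, -3, 0], [1, 0, 0, -1.5, 0], [1, 0, 0, -0.5, 0], [1, 0, 0, 0, 0]]]'

```text
time_s: 13.15
tcp_pos: [0.4126, -0.3112, 0.1595]
ee_rot: [3.141, -0.001, 0.287]
wrist_force: [-0.3, 0.0, -2.0]
width: 0.153
gripper_force: 40.0
```

```bash
python3 - <<'E'
from h import *
im=cv2.imread("pics/t4.png")
big=cv2.resize(im,None,fx=4,fy=4,interpolation=cv2.INTER_CUBIC);g=big.max(2)
for th in(115,125,135,145):
    for c in blobs((g<th).astype(np.uint8),250*4,222*4,280*4,262*4,1000):
        c=(c.astype(float)+.5)/4-.5
        m=cv2.moments((c).astype(np.float32))
        print(th,rect(c,.036),"centroid",(ray("top",m["m10"]/m["m00"],m["m01"]/m["m00"],.036)*1000).round(1))
go(470,95.5,155,5.4)
si=get_image('side');cv2.imwrite('pics/s5.png',si)
E
```

```text
125 (array([471.4,  94.7], dtype=float32), [25.2, 50.0], 5.8) centroid [471.1  94.8  36. ]
135 (array([470.1,  94.7], dtype=float32), [27.2, 54.9], 5.6) centroid [470.   94.6  36. ]
145 (array([470. ,  94.7], dtype=float32), [28.4, 56.4], 6.0) centroid [469.8  94.6  36. ]
t 13.15 tcp [ 412.6 -311.2  159.5] rpy [ 1.799e+02 -1.000e-01  1.640e+01] F [-0.3  0.  -2. ] w 14.0 gf 40.0
roll 0.192 shift now-axes [ 17.01 -37.39   0.45] turned-axes [  9.54 -39.95   0.45]
```

Call:
jog_arm --series '[[[1, 1, -2, 0, 0], [1, 1.7, -3.74, 0, 0], [1, 1.7, -3.74, 0, 0], [1, 1.7, -3.74, 0, 0], [1, 1.7, -3.74, 0, 0], [1, 1.7, -3.74, 0, 0], [1, 1.7, -3.74, 0, 0], [1, 1.7, -3.74, 0, 0]]]'

```text
time_s: 14.0
tcp_pos: [0.4556, -0.0027, 0.1577]
ee_rot: [-3.141, 0.002, 0.287]
wrist_force: [0.4, -0.4, -0.9]
width: 0.15
gripper_force: 40.0
```

Call:
jog_arm --series '[[[1, 1.7, -3.74, 0, 0], [1, 1.7, -3.74, 0, 0], [1, 0.7, -1.6, 0, 0], [1, 0, 0, 0, 0.095], [1, 0, 0, 0, 0.095], [1, 0, 0, 0, 0], [1, 0, 0, 0, 0], [1, 0, 0, 0, 0]]]'

```text
time_s: 14.8
tcp_pos: [0.4698, 0.0942, 0.1583]
ee_rot: [3.141, 0.001, 0.099]
wrist_force: [0.2, -0.4, -1.7]
width: 0.153
gripper_force: 40.0
```

```bash
python3 - <<'E'
from h import *
go(470.5,95,155,5.6)
im=get_image('top');si=get_image('side');cv2.imwrite('pics/t6.png',im);cv2.imwrite('pics/s6.png',si)
p=state()['tcp_pos'];u,v=map(int,proj('top',p));a,b=map(int,proj('side',p+[0,0,.0]));print(u,v,a,b)
f=lambda i,x,y:cv2.resize(i[max(0,y-60):max(0,y-60)+120,x-60:x+60],(400,400),interpolation=cv2.INTER_CUBIC)
cv2.imwrite('pics/c6.png',np.hstack([f(im,u,v),f(si,a,b)]))
E
```

```text
t 14.8 tcp [469.8  94.2 158.3] rpy [180.    0.    5.7] F [ 0.2 -0.4 -1.7] w 14.1 gf 40.0
roll 0.001 shift now-axes [ 0.07 -0.08  0.33] turned-axes [ 0.07 -0.08  0.33]
259 229 313 234
```

View pics/c6.png

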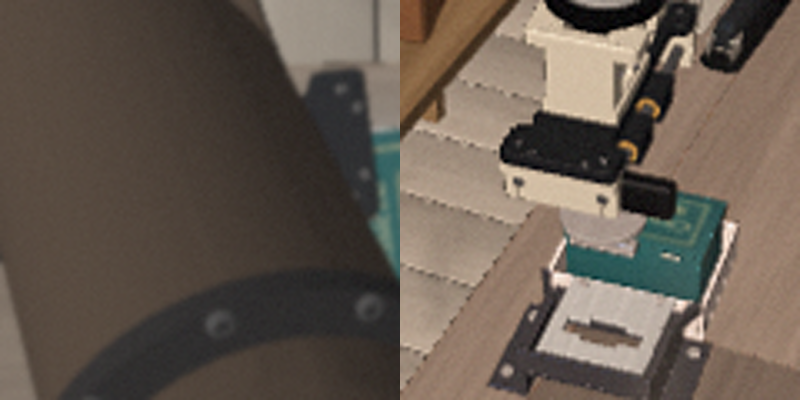

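Left half shows only the arm, which blocks the top view. In the right (side) half the toggle hangs upright above the slot: handle's free end at crop x≈675, flange about 564–644, slot at (603,332). I'll check the in-hand offset numerically.

```bash
python3 - <<'E'
from h import *
si=cv2.imread('pics/s6.png');p=np.array([469.8,94.2,158.3]);a=np.radians(5.7);ex=np.array([np.cos(a),np.sin(a),0]);ey=np.array([-np.sin(a),np.cos(a),0])
O=p-[0,0,39.8]
print("pred handle -x end corners")
for y in(-7,7):
  for z in(40,68): print(y,z,np.round(proj('side',(O-50*ex+y*ey+[0,0,z])/1000),1))
th=np.linspace(0,2*np.pi,180)
F=np.array([proj('side',(O+30*np.cos(t)*ex+30*np.sin(t)*ey+[0,0,z])/1000) for t in th for z in(26,32)]);print("flange u",F[:,0].min(),F[:,0].max(),"v max",F[:,1].max())
B=np.array([proj('side',(O+x*ex+y*ey+[0,0,z])/1000) for x in(-24,24) for y in(-6,6) for z in(0,10)]);print("bar u",B[:,0].min(),B[:,0].max(),"vmax",B[:,1].max())
g=si.max(2).astype(int)
for v in(231,234,237): print("handle row",v,g[v,318:345])
for v in(238,240,242,244): print("flange row",v,g[v,296:332])
for u in(306,312,318): print("col",u,si[232:264,u].tolist()[::1] if 0 else g[232:264,u])
E
```

```text
pred handle -x end corners
-7 40 [335.5 236.8]
-7 68 [335.9 227.1]
7 40 [333.8 240.7]
7 68 [334.2 231. ]
flange u 300.0182777095568 326.5896185200956 v max 247.71339283777206
bar u 302.4864904470366 324.0848393321602 vmax 251.27519352188742
handle row 231 [103  43  19  19  17  24  28  32  25  21  28  37  39  44  45  56  20  32
  77  98 119 129 149 148 144 146 144]
handle row 234 [121  48  16  20  21  22  22  23  21  22  26  21  24  29  25  25  20  37
  96 105 110 112 102  97  90  84  87]
handle row 237 [157 125 112 101  27  32  10  15  17  13  25  18  22  23  26  26  25  54
 130 122 113  91  90  89  87 102 114]
flange row 238 [146 145 144 141 144 159 166 167 163 158 166 170 173 177 182 186 190 163
 192 215 213 208 163 169 160 155 151 156 150 104  63  21  19  14  22  27]
flange row 240 [143 144 145 139 137 144 169 166 162 171 165 168 167 170 162 162 164 167
 166 164 165 169 172 170 167 165 167 165 166 171 137  96 110 117 122 104]
flange row 242 [136 144 139 141 142 133 133 173 162 167 169 173 169 168 168 163 166 162
 163 169 166 165 165 165 166 169 170 167 156 111  73  88  85  87  86  88]
flange row 244 [142 143 144 145 145 139 100 112 164 173 182 176 167 163 164 165 165 166
 168 169 169 167 163 165 178 176 140 128  90 101 106 105 105 106  98  89]
col 306 [211 209 206 209 213 181 166 164 165 168 169 167 182 178 159 116  88  92
  90  92  87  83  85  83  93 190 189 191 192 200 198 198]
col 312 [158  79 114 197 207 206 190 169 164 164 166 165 165 163 174 167 152 101
  86  93  88  85  86  85  84  72 197 201 200 201 197 197]
col 318 [121 123 121 126 131 157 163 165 172 167 165 166 163 183 168 155 165 176
  93  87  91  88  89  86  84  84  78 142 190 194 191 189]
```

```bash
python3 - <<'E'
from h import *
si=cv2.imread('pics/s6.png');big=cv2.resize(si,None,fx=4,fy=4,interpolation=cv2.INTER_CUBIC);g=big.max(2)
for th in(130,145,160):
    for c in blobs((g<th).astype(np.uint8),300*4,266*4,329*4,281*4,500):
        c=(c.astype(float)+.5)/4-.5
        print(th,rect(c,.036,'side'),c.reshape(-1,2).min(0),c.reshape(-1,2).max(0))
a=np.radians(5.6);ex=np.array([np.cos(a),np.sin(a),0]);ey=np.array([-np.sin(a),np.cos(a),0])
S=np.array([470.5,95,36])
for q in((29,9),(29,-9),(-29,9),(-29,-9)): print(q,np.round(proj('side',(S+q[0]*ex+q[1]*ey)/1000),1))
E
```

```text
130 (array([468.8,  95.7], dtype=float32), [21.2, 57.5], 5.4) [301.625 269.375] [325.125 277.375]
145 (array([468.9,  95.9], dtype=float32), [22.6, 58.1], 3.3) [301.375 269.125] [325.125 277.625]
160 (array([468.9,  95.9], dtype=float32), [23.8, 59.2], 3.0) [301.125 268.875] [325.375 277.875]
(29, 9) [300.1 273.1]
(29, -9) [302.5 268.1]
(-29, 9) [323.2 278.4]
(-29, -9) [325.4 273.3]
```

Call:
jog_arm --series '[[[1, 0, -0.11, 2, 0], [1, 0, 0, 3, 0], [1, 0, 0, 1.5, 0], [1, 0, 0, 0.8, 0], [1, 0, 0, 0.4, 0], [1, 0, 0, 0.3, 0], [1, 0, 0, 0, 0], [1, 0, 0, 0, 0]]]'

```text
time_s: 15.7
tcp_pos: [0.4704, 0.0956, 0.0793]
ee_rot: [-3.141, -0.001, 0.097]
wrist_force: [-0.1, 0.0, -1.2]
width: 0.147
gripper_force: 40.0
```

```bash
python3 -c "
from h import *
go(469.7,95.3,59,5.6)"
```

```text
t 15.7 tcp [470.4  95.6  79.3] rpy [-1.8e+02 -1.0e-01  5.5e+00] F [-0.1  0.  -1.2] w 13.5 gf 40.0
roll -0.001 shift now-axes [-0.08  0.03  2.03] turned-axes [-0.08  0.03  2.03]
```

Position is good, so I'll lower to just above the collar's entry.

Call:
jog_arm --series '[[[1, -0.05, 0.02, 0.3, 0], [1, 0, 0, 0.3, 0], [1, 0, 0, 0.3, 0], [1, 0, 0, 0.3, 0], [1, 0, 0, 0.4, 0], [1, 0, 0, 0.4, 0], [1, 0, 0, 0, 0], [1, 0, 0, 0, 0]]]'

```text
time_s: 16.5
tcp_pos: [0.4695, 0.0952, 0.0586]
ee_rot: [3.141, 0.0, 0.097]
wrist_force: [-0.1, 0.1, -1.8]
width: 0.146
gripper_force: 40.0
```

```bash
python3 -c "
from h import *
go(469.7,95.3,49.8,5.6)
si=get_image('side');cv2.imwrite('pics/s7.png',cv2.resize(si[200:300,250:370],(720,600),interpolation=cv2.INTER_CUBIC))"
```

```text
t 16.5 tcp [469.5  95.2  58.6] rpy [180.    0.    5.5] F [-0.1  0.1 -1.8] w 13.5 gf 40.0
roll -0.001 shift now-axes [ 0.03 -0.    0.88] turned-axes [ 0.03 -0.    0.88]
```

View pics/s7.png

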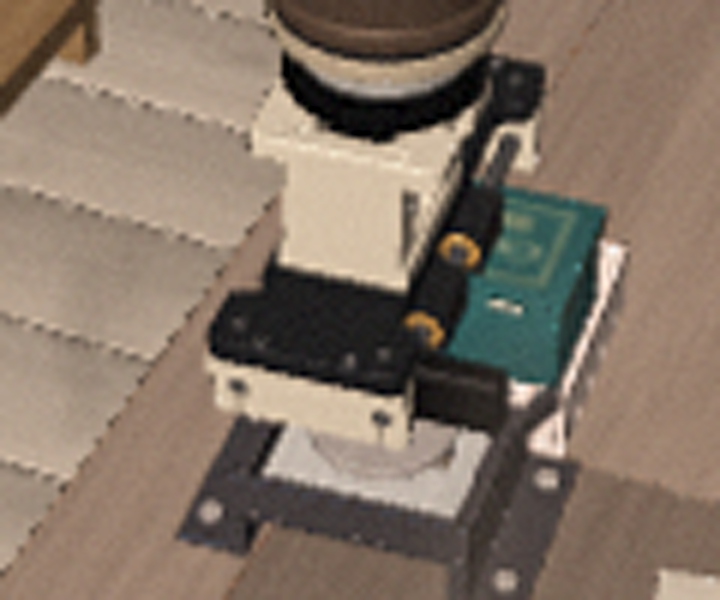

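The bar is inside the slot, the flange at (385,450) is just above the tongue, and no force shows. I'll lower to seat it.

Call:
jog_arm --series '[[[1, 0, 0, 0.2, 0], [1, 0, 0, 0.2, 0], [1, 0, 0, 0.2, 0], [1, 0, 0, 0.2, 0], [1, 0, 0, 0.1, 0], [1, 0, 0, 0.1, 0], [1, 0, 0, 0, 0], [1, 0, 0, 0, 0]]]'

```text
time_s: 17.35
tcp_pos: [0.4695, 0.0952, 0.0495]
ee_rot: [3.141, -0.0, 0.097]
wrist_force: [-4.3, -1.6, 12.9]
width: 0.151
gripper_force: 40.0
```

```bash
python3 -c "
from h import *
go(469.7,95.3,49.8,5.6);print(state()['torque'])"
```

```text
t 17.35 tcp [469.5  95.2  49.5] rpy [180.   -0.    5.5] F [-4.3 -1.6 12.9] w 13.9 gf 40.0
roll -0.001 shift now-axes [ 0.02 -0.01 -0.03] turned-axes [ 0.02 -0.01 -0.03]
[-0.59909289  0.78938577 -0.00121831]
```

Call:
jog_arm --series '[[[1, 0, 0, -0.15, 0], [1, 0, 0, 0, -0.1], [1, 0, 0, 0, -0.14], [1, 0, 0, 0, -0.14], [1, 0, 0, 0, -0.14], [1, 0, 0, 0, -0.14], [1, 0, 0, 0, -0.14], [1, 0, 0, 0, -0.14]]]' --grip_force 25

```text
time_s: 18.15
tcp_pos: [0.47, 0.095, 0.0502]
ee_rot: [3.141, -0.0, 1.042]
wrist_force: [1.1, -2.0, -1.3]
width: 0.153
gripper_force: 25.0
```

```bash
python3 -c "
from h import *
go(469.7,95.3,49.5,95.6);print(state()['torque'],state()['joint_pos'][6])"
```

```text
t 18.15 tcp [470.   95.   50.2] rpy [180.   -0.   59.7] F [ 1.1 -2.  -1.3] w 14.1 gf 25.0
roll -0.627 shift now-axes [ 0.01 -0.04  0.07] turned-axes [ 0.04 -0.03  0.07]
[-0.39870783 -0.41250056 -0.01991128] -1.1822438001145728
```

Call:
jog_arm --series '[[[1, 0, 0, 0, -0.14], [1, 0, 0, 0, -0.14], [1, 0, 0, 0, -0.14], [1, 0, 0, 0, -0.13], [1, 0, 0, 0, -0.077], [1, 0, 0, 0, 0], [1, 0, 0, 0.1, 0], [1, 0, 0, 0, 0]]]'

```text
time_s: 18.95
tcp_pos: [0.4696, 0.0951, 0.0495]
ee_rot: [3.141, 0.001, 1.661]
wrist_force: [-1.2, -2.1, 6.3]
width: 0.15
gripper_force: 25.0
```

```bash
python3 -c "
from h import *
go(469.7,95.3,49.5,95.6);print(state()['torque'])"
```

```text
t 18.95 tcp [469.6  95.1  49.5] rpy [180.    0.   95.2] F [-1.2 -2.1  6.3] w 13.8 gf 25.0
roll -0.007 shift now-axes [0.02 0.01 0.  ] turned-axes [0.02 0.01 0.  ]
[-0.77216877  0.13610638  0.02127119]
```

Turned a quarter turn with light force. Now I'll release and rise.

Call:
jog_arm --series '[[[0.6, 0, 0, 0, 0], [0.3, 0, 0, 0, 0], [0.2, 0, 0, 0, 0], [0.2, 0, 0, 0, 0], [0.2, 0, 0, 0, 0], [0.2, 0, 0, 0, 0], [0.2, 0, 0, -0.5, 0], [0.2, 0, 0, -1, 0]]]'

```text
time_s: 19.75
tcp_pos: [0.469, 0.0952, 0.0643]
ee_rot: [-3.14, 0.0, 1.664]
wrist_force: [-0.4, -0.1, 0.5]
width: 0.398
gripper_force: 0.0
```

Call:
jog_arm --series '[[[0.2, 0, 0, -2, 0], [0.2, 0, 0, -4, 0], [0.2, 0, 0, -4, 0], [0.2, 0, 0, -4, 0], [0.2, 0, 0, -2, 0], [0.2, -4, 0, 0, 0], [0.2, -4, 0, 0, 0], [0.2, -4, 0, 0, 0]]]'

```text
time_s: 20.55
tcp_pos: [0.4806, -0.0252, 0.2255]
ee_rot: [3.14, 0.0, 1.665]
wrist_force: [1.0, 0.1, -0.8]
width: 0.397
gripper_force: 0.0
```

Call:
jog_arm --series '[[[0.2, -4, 0, 0, 0], [0.2, -4, 0, 0, 0], [0.2, -4, 0, 0, 0], [0.2, -4, 0, 0, 0], [0.2, -2, 0, 0, 0], [0.2, 0, 0, 0, 0], [0.2, 0, 0, 0, 0], [0.2, 0, 0, 0, 0]]]'

```text
time_s: 21.35
tcp_pos: [0.4975, -0.2019, 0.2247]
ee_rot: [3.141, -0.0, 1.666]
wrist_force: [-0.1, 0.6, -0.0]
width: 0.399
gripper_force: 0.0
```

```bash
python3 - <<'E'
from h import *
go(469.7,95.3,49.5,95.6)
im=get_image('top');si=get_image('side')
a=cv2.resize(im[185:305,225:365],(400,343),interpolation=cv2.INTER_CUBIC);b=cv2.resize(si[190:310,250:390],(400,343),interpolation=cv2.INTER_CUBIC)
cv2.imwrite('pics/f.png',np.hstack([a,b]))
E
```

```text
t 21.35 tcp [ 497.5 -201.9  224.7] rpy [180.   -0.   95.4] F [-0.1  0.6 -0. ] w 36.7 gf 0.0
roll -0.003 shift now-axes [29.85  0.05 17.52] turned-axes [29.85  0.14 17.52]
```

View pics/f.png

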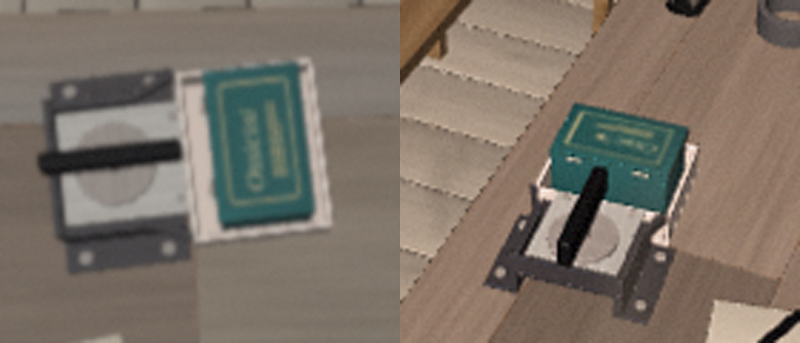

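The flange lies flat on the tongue at (118,165), the handle is crosswise along the tray axis, the tin is standing and the hand is clear. I'm handing in.

```bash
python3 -c "
from cell import *
print(finish_job())"
```

```text
the job is handed in; nothing more can be done
None
```

The job is handed in after about 21 s of the 72 s; no verdict came back. The tray is pushed home with the tin standing, and the toggle is seated, turned a quarter turn and let go. I saw no contact with the other items, though I did not re-measure where they are.

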